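Pin the gourd-carving cradle in line with a taper pin

ROBOT

A 7-joint arm with a two-finger parallel gripper is mounted at the origin on the work surface. World frame = base frame: x ahead of the robot, y to its left, z up, the work surface at z = 0. Lengths are in mm, angles in rad, forces in N, time in s.
With the tool pointing down it reaches from about 425 to 950 mm from the base axis. Payload 4.7 kg.
Tool frame: the origin (TCP) lies midway between the tips of the shut fingers; the grasp point (between the pads) lies 19 mm behind it; z points along the fingers, y is the line along which they close (so a half turn about z gives the same grasp; the last joint's range is limited). The gripper opens to 87 mm and grips with 3 to 60 N. Pads are 19 mm wide; open, the fingers measure 117 mm over their backs; the gripper's body (75 mm by 190 mm) begins 51 mm behind the grasp point.
Start: joints at [-1.186, 0.469, -0.049, 1.532, 0.024, 1.141, -0.082], TCP at [271.374, 618.066, 222.573] pointing down, gripper open.
Joint ranges: [-2.59, 2.59], [-0.33, 1.99], [-1.39, 1.29], [0.1, 2.45], [-1.04, 4.18], [0.21, 1.99], [-2.66, 2.66]. Speed limits (rad/s): [2.57, 2.57, 3.14, 3.14, 3.14, 3.14, 3.14].

INTERFACE

Orientations are given as a rotation vector (axis times angle).
In Python, from bench import r gives the robot as it stands.
- The arm moves only by the tool servo_tool, never from a script. Its argument "rows" is a list of rows, each a list of 3 entries, a list of its own where there are three numbers: the opening, from 0 (shut) to 1 (fully open), then the shift along the tool's x, y, z in m, then the turn, a rotation vector about the tool's x, y, z in rad. A call has 1 to 10 rows; each row is the pose to reach, as a shift and turn from the pose commanded when the call began, along the tool's axes at that moment; what a row does not reach only later rows make up. A row lasts 1/10 s, in which the tool goes at most 50 mm and 8.59 degrees, less where a joint would pass 70% of its speed; a pose out of reach is approached as far as the arm can. A call with a gripper value outside its range is refused whole. The fingers move at their own pace and stop on an object; "newtons" is the grip in N (left out, the last holds). Time passes only in rows, so rows that repeat a pose let the fingers close. It gives the time, the measured TCP pose, the force, the opening and the grip force at its end, in the units of the state.
- r.read_state(): the state, without advancing time (a new reading comes with each control period).
- r.grab_frame(name): name is "scene" or "side" or "wrist"; returns the picture (480x640x3 uint8, red, green, blue); there is no depth.
- r.camera_model(name): a dict with "intrinsics" (3x3 intrinsics, pixels), "position" and "orientation" of the camera in the world. Camera axes: x right, y down, z forward; pixel columns grow to the right and rows downward; lengths in mm; the calibration is good to about 2 mm. A picture is of the moment at which its call begins: read the wrist's pose just before it. camera_model takes no time and is no camera call; for the wrist camera it gives the pose at the moment of the call.
- r.job_done(): hands the job in; it is judged then, once.
The state is a dict: "t": time; "joint_pos": joint angles; "qvel": joint speeds; "tau": joint torques, N m; "tcp_pos": TCP position; "tcp_rot": TCP orientation; "ft_force": force on the tool from outside, world axes, zero at the start; "wrist_torque": the same for the moment, N m; "width": opening from 0.0 (shut) to 1.0 (fully open); "gripper_force": force on a finger pad.
Only numpy, scipy, OpenCV 4.12 (cv2) and the standard library are available. Lean on these libraries where they do the work, as an engineer would, in place of code of your own. Each camera call takes 0.05 s, during which the arm holds its last target. There are 200 camera calls.

TASK

The swinging cradle of the carving stand has been left slightly out of line with its base. Take the steel taper pin out of the tool block, set it, point first, through the hole in the cradle's arm into the hole below and let go of it while it stands only part way in; then press its head down until the flange is fully home on the arm, so that the taper pulls the two holes into line. Let the pin do the pulling: keep the gripper off the stand, its cradle and the gourd on it, and leave the other things where they are.

Things in the scene. Friction and masses are not known exactly. Their poses are not given: they have to be found in the camera images.
- stand: Fixed wooden base of the carving stand, 120 mm wide (x), 50 mm high. Origin on the table right under the centre of its pin hole, near one end: the base runs 55 mm to -y and 290 mm to +y of it; z up. The round hole, 24 mm in diameter, goes upright through to the table.
- stand_hole (a point): Centre of the mouth of the base's pin hole, on the base's top face 50 mm above the table (seen only through the cradle's hole).
- cradle_hole (a point): Centre of the mouth of the hole in the square steel end (56 x 56 mm, 38 mm high) of the cradle's arm, on its top, 90 mm above the table. Also 24 mm in diameter, upright and through; it lies over the base's hole (2 mm gap) but starts 5.5 to 9 mm out of line: the clear way through both is a lens 15 to 18.5 mm wide, midway between the two centres.
- cradle (a joint): Swing (rad) of the steel cradle on the stand about its upright pivot, 190 mm to the stand's +y of the base's hole. 0 = holes in line; positive = the arm's hole lies to the stand's +x by 190 mm times the value. Starts 0.030 to 0.045; about 11 N sideways at the hole moves it and it stays where left. Over the pivot it holds a gourd 90 mm wide, top 196 mm above the table (stalk 218).
- pin: Loose steel taper pin, 124 mm long, about 0.15 kg, smooth and oiled as are the two holes. Origin at the centre of its point, z along it to the head. From the point: taper from 6 to 23 mm diameter over 32 mm, parallel shank to 84 mm, flange of 36 mm diameter to 90 mm, round head of 24 mm diameter to 124 mm, to grip. Starts upright, hanging by its flange in one of the tool block's holes, point 4 mm above the table.
- pin_head (a point): Centre of the flat top of the pin's head. Let go in the misaligned holes, the pin wedges part way, its flange 20 to 42 mm above the arm, and may lean by up to about 6 degrees; some 5 to 20 N down on the head drives it home. Fully home, the flange lies on the arm, the point is 6 mm and this point 130 mm above the table.
- block: Fixed dark wooden tool block, 60 mm (x) by 170 mm (y) by 88 mm high, origin under its centre. Two upright 26 mm through holes at y = -45 and +45 mm hold the pin and the burnisher, either way round.
- burnisher: Bystander in the other hole of the block: burnisher with a slim wooden handle 18 mm in diameter above a brass collar; its top is 130 mm above the table. Origin at the foot of its axis, 4 mm above the table; leave it there.
- gourd: Bystander: small loose double-bellied gourd standing on the table, 110 mm tall, 81 mm wide, origin under its centre.
- bell: Bystander: small loose brass bell on the table, 56 mm tall, 52 mm wide, origin under its centre.
Mind the look-alikes: they are no part of the job. What is shaped like the pin but blue or turquoise is not meant.

How it is judged:
By the outcome, as a careful person would: the job done as asked, in the order asked, and still so for the second after the job is handed in, with the robot touching nothing.
It also fails if it takes over 64 s, if anything falls off the work surface, if the arm or the gripper's body presses on something with over 40 N, if the wrist force passes 120 N, or if a joint passes its speed limit or range.

## Working session

There is one attempt and no reset: what is moved stays moved. The work goes in short steps, Python scripts to look and compute and a tool call to move; the robot and the scene stay as the last step left them, time stands still between calls to the robot, and variables do not carry over. Pictures are saved under pics/ and viewed, at most 10 in all, crops included, and the job is handed in when it is done.

Besides the shell and the picture viewer there is one more tool, called after "Request:" as name(argument=value, ...), one argument or row to a line, values as JSON. servo_tool: Moves the arm, as the interface text tells. Its arguments: {"type":"object","properties":{"rows":{"type":"array"},"newtons":{"type":"number"}},"required":["rows"]}

```bash
mkdir -p pics; python3 - <<'E'
from bench import r
import cv2,numpy as np
s=r.read_state();print(s)
for n in("scene","side"):
    im=r.grab_frame(n);cv2.imwrite(f"pics/{n}0.png",im[:,:,::-1]);m=r.camera_model(n);print(n,m)
E
```

```text
{'t': 0.0, 'joint_pos': array([-1.18589529,  0.46944017, -0.0485899 ,  1.53370367,  0.02411669,
        1.1409792 , -0.08230037]), 'qvel': array([ 0.00062883, -0.00182752,  0.00041718, -0.0007156 ,  0.00165956,
        0.00026678, -0.00210911]), 'tau': array([-2.63310640e-04, -5.07984531e+01, -8.05722596e-02, -2.36145991e+01,
       -6.11730572e-02,  3.83113185e-02,  2.09725476e-04]), 'tcp_pos': array([271.16871822, 617.48039068, 221.49614528]), 'tcp_rot': array([-6.45252936e-01, -3.07429373e+00,  3.01389968e-03]), 'ft_force': array([-0.2225845 , -0.28228418, -0.08900598]), 'wrist_torque': array([-0.03306364, -0.0147857 , -0.00307438]), 'gripper_force': 0.0, 'width': 0.9969955788945145}
scene {'intrinsics': array([[446.89986857,   0.        , 314.68309778],
       [  0.        , 446.89986857, 238.8403403 ],
       [  0.        ,   0.        ,   1.        ]]), 'position': array([1032.99868978, -216.4081885 ,  970.43067769]), 'orientation': array([-2.2128837 , -1.54836981,  0.38727626])}
side {'intrinsics': array([[499.62359384,   0.        , 324.2014882 ],
       [  0.        , 499.62359384, 240.19545762],
       [  0.        ,   0.        ,   1.        ]]), 'position': array([ 529.46910231, -888.09564107,  880.78296351]), 'orientation': array([-2.33131417,  0.0851802 , -0.0280486 ])}
```

View pics/scene0.png

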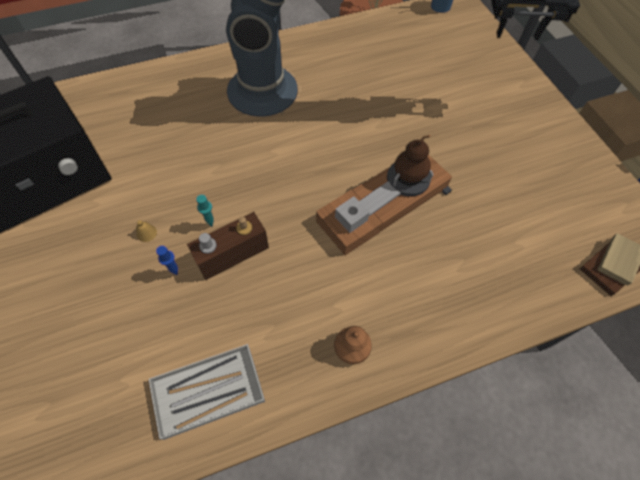

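View pics/side0.png

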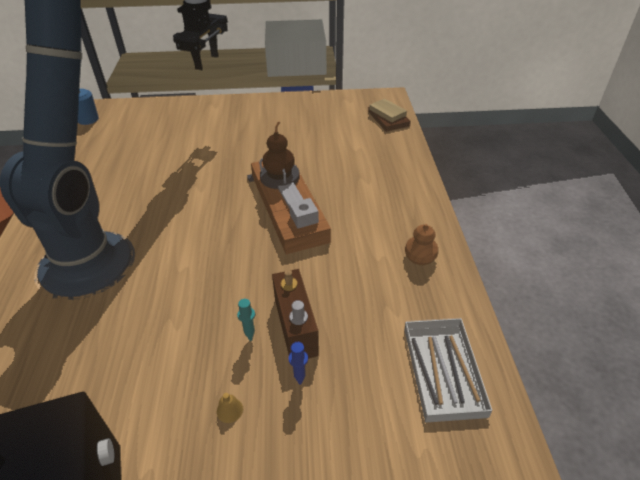

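The scene shows the steel pin head in the block at scene (206,239) / side (298,307). The look-alikes are:
- burnisher at scene (243,226)
- blue pin at scene (167,258)
- turquoise pin at scene (205,208)

The grey steel one in the block is the one wanted. The cradle hole is at scene (352,211) / side (304,208). I'll check these in an enlarged crop.

```bash
cat > h.py <<'E'
import numpy as np,cv2
from scipy.spatial.transform import Rotation as R
def ray(m,u,v):
    d=np.linalg.inv(m["intrinsics"])@[u,v,1]; return m["position"],R.from_rotvec(m["orientation"]).as_matrix()@d
def onz(m,u,v,z):
    p,d=ray(m,u,v); return p+d*(z-p[2])/d[2]
def proj(m,P):
    c=R.from_rotvec(m["orientation"]).inv().apply(np.array(P,float)-m["position"]); q=c@m["intrinsics"].T; return q[...,:2]/q[...,2:]
E
python3 - <<'E'
import cv2,numpy as np
a=cv2.imread("pics/scene0.png");b=cv2.imread("pics/side0.png")
def c(i,x,y):
    return cv2.resize(i[y:y+60,x:x+80],(400,300),interpolation=cv2.INTER_CUBIC)
cv2.imwrite("pics/m1.png",np.vstack([np.hstack([c(a,185,210),c(b,255,260)]),np.hstack([c(a,315,180),c(b,265,180)])]))
E
```

```text
(no output)
```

View pics/m1.png

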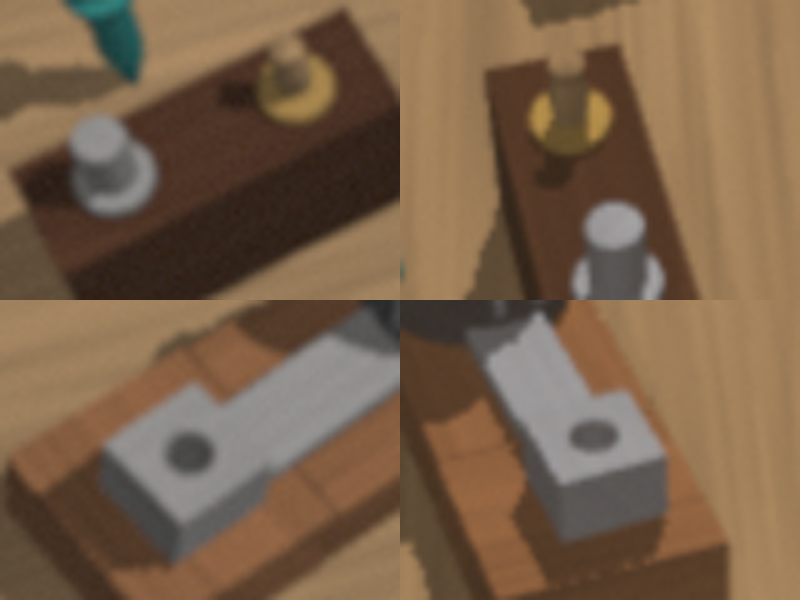

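```bash
python3 - <<'E'
from bench import r
from h import *
a=r.camera_model("scene");b=r.camera_model("side")
def two(n,p,q,z):
    A,B=onz(a,*p,z),onz(b,*q,z);o1,d1=ray(a,*p);o2,d2=ray(b,*q)
    t=np.linalg.lstsq(np.c_[d1,-d2],o2-o1,rcond=None)[0];X=(o1+d1*t[0]+o2+d2*t[1])/2
    print(n,A.round(1),B.round(1),"tri",X.round(1));return (A+B)/2
two("pin",(204.7,237.0),(297.6,304.8),128);two("hole",(352.6,210.2),(303.6,206.8),90)
two("burn",(242.8,217.5),(288.3,270),130)
print("base corners",onz(a,316.6,212.6,50).round(1),onz(b,330,228.2,50).round(1),onz(b,284,239,50).round(1))
# arm top corners scene
for p in ((104,445),(193,384),(180,520),): print("armcorner sc",onz(a,315+p[0]/5-.4,180+(p[1]-300)/5-.4,90).round(1))
for p in ((563,485),(665,458),(627,392)): print("armcorner sd",onz(b,265+(p[0]-400)/5-.4,180+(p[1]-300)/5-.4,90).round(1))
s=r.read_state();print(R.from_rotvec(s["tcp_rot"]).as_matrix().round(3));w=r.camera_model("wrist");print(w)
E
```

```text
pin [ 517.6 -272.6  128. ] [ 516.7 -276.3  128. ] tri [ 516.2 -273.1  124.7]
hole [541.7  64.8  90. ] [540.7  61.9  90. ] tri [540.5  65.4  87.4]
burn [ 499.4 -182.4  130. ] [ 500.7 -185.5  130. ] tri [ 499.7 -183.   128.6]
base corners [496.   -7.3  50. ] [603.   22.6  50. ] [489.1  -7.5  50. ]
armcorner sc [523.9  28.7  90. ]
armcorner sc [506.4  80.9  90. ]
armcorner sc [573.6  46.6  90. ]
armcorner sd [523.8  26.3  90. ]
armcorner sd [574.1  42.6  90. ]
armcorner sd [558.2  95.2  90. ]
[[-0.916  0.402 -0.001]
 [ 0.402  0.916 -0.002]
 [-0.    -0.002 -1.   ]]
{'intrinsics': array([[424.02260465,   0.        , 326.16681212],
       [  0.        , 424.02260465, 235.9238845 ],
       [  0.        ,   0.        ,   1.        ]]), 'position': array([207.76492849, 644.87331885, 382.73738549]), 'orientation': array([2.44181618, 1.59573916, 0.20508043])}
```

Request:
servo_tool(
  rows=[
    [1, [0, 0, -0.05], [0, 0, 0]],
    [1, [0, 0, -0.1], [0, 0, 0.1]],
    [1, [-0.04, -0.025, -0.13], [0, 0, 0.2]],
    [1, [-0.08, -0.05, -0.15], [0, 0, 0.3]],
    [1, [-0.12, -0.075, -0.15], [0, 0, 0.42]],
    [1, [-0.16, -0.1, -0.15], [0, 0, 0.54]],
    [1, [-0.2, -0.125, -0.15], [0, 0, 0.66]],
    [1, [-0.24, -0.15, -0.15], [0, 0, 0.78]],
    [1, [-0.28, -0.175, -0.15], [0, 0, 0.887]],
    [1, [-0.32, -0.2, -0.15], [0, 0, 0.887]],
  ],
)

```text
t: 1.1
tcp_pos: [484.5, 304.4, 372.3]
tcp_rot: [-1.904, -2.498, 0.001]
ft_force: [0.8, 0.7, 0.3]
width: 0.998
gripper_force: 0.0
```

Request:
servo_tool(
  rows=[
    [1, [-0.045, -0.002, 0], [0, 0, 0]],
    [1, [-0.09, -0.004, 0.015], [0, 0, 0]],
    [1, [-0.135, -0.006, 0.035], [0, 0, 0]],
    [1, [-0.175, -0.008, 0.055], [0, 0, 0]],
    [1, [-0.21, -0.009, 0.075], [0, 0, 0]],
    [1, [-0.235, -0.01, 0.092], [0, 0, 0]],
    [1, [-0.248, -0.01, 0.1], [0, 0, 0]],
    [1, [-0.248, -0.01, 0.1], [0, 0, 0]],
    [1, [-0.248, -0.01, 0.1], [0, 0, 0]],
    [1, [-0.248, -0.01, 0.1], [0, 0, 0]],
  ],
)

```text
t: 2.1
tcp_pos: [540.6, 66.2, 273.1]
tcp_rot: [1.899, 2.502, 0.002]
ft_force: [0.8, 0.1, -0.3]
width: 1.0
gripper_force: 0.0
```

```bash
cat > w.py <<'E'
import sys
from bench import r
from h import *
import json
n=sys.argv[1]
s=r.read_state();m=r.camera_model("wrist");im=r.grab_frame("wrist");cv2.imwrite(f"pics/{n}.png",im[:,:,::-1])
json.dump({k:np.array(v).tolist() for k,v in m.items()},open(f"{n}.json","w"))
print(s["t"],s["tcp_pos"],R.from_rotvec(s["tcp_rot"]).as_matrix().round(3).tolist())
print(m["position"], "axis",R.from_rotvec(m["orientation"]).apply([0,0,1]), "tcp px",proj(m,s["tcp_pos"]))
E
python3 w.py w1
```

```text
2.1 [540.60562609  66.15482753 273.06465575] [[-0.269, 0.963, 0.001], [0.963, 0.269, 0.001], [0.001, 0.001, -1.0]]
[522.01987888 132.17333037 434.24235697] axis [ 0.06949212 -0.24555749 -0.96688798] tcp px [326.14099784 297.52052267]
```

View pics/w1.png

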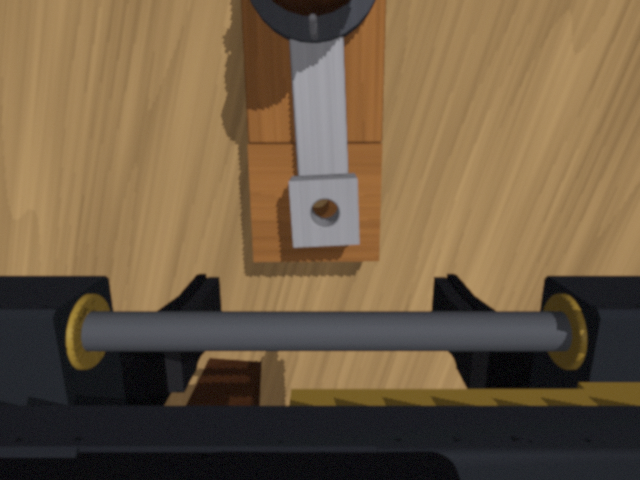

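The cradle hole is at wrist (325,212), with the base hole peeking out at its left side. Next, the pin.

Request:
servo_tool(
  rows=[
    [1, [-0.04, -0.014, 0], [0, 0, 0]],
    [1, [-0.085, -0.03, 0], [0, 0, 0]],
    [1, [-0.13, -0.046, 0], [0, 0, 0]],
    [1, [-0.175, -0.062, 0], [0, 0, 0]],
    [1, [-0.22, -0.078, 0], [0, 0, 0]],
    [1, [-0.26, -0.092, 0], [0, 0, 0]],
    [1, [-0.295, -0.105, 0], [0, 0, 0]],
    [1, [-0.319, -0.113, 0], [0, 0, 0]],
    [1, [-0.319, -0.113, 0], [0, 0, 0]],
    [1, [-0.319, -0.113, 0], [0, 0, 0]],
  ],
)

```text
t: 3.15
tcp_pos: [517.2, -272.2, 272.7]
tcp_rot: [-1.902, -2.501, -0.001]
ft_force: [0.3, 0.5, -0.0]
width: 0.997
gripper_force: 0.0
```

```bash
python3 w.py w2; python3 - <<'E'
import json
from h import *
m={k:np.array(v) for k,v in json.load(open("w2.json")).items()}
u,v=proj(m,[517.2,-274.5,128]);print(u,v)
a=cv2.imread("pics/w1.png");b=cv2.imread("pics/w2.png")
x,y=int(u)-40,int(v)-40;print(x,y)
cv2.imwrite("pics/m2.png",np.hstack([cv2.resize(i[q:q+80,p:p+80],(400,400),interpolation=cv2.INTER_CUBIC) for i,p,q in((a,285,172),(b,x,y))]))
E
```

```text
3.15 [ 517.17104676 -272.24080829  272.69536468] [[-0.267, 0.964, 0.001], [0.964, 0.267, 0.001], [0.001, 0.001, -1.0]]
[ 498.75376655 -206.14108956  433.86635746] axis [ 0.06884821 -0.24587881 -0.96685238] tcp px [326.08221856 297.54109054]
325.2351275010603 222.89358702828315
285 182
```

View pics/m2.png

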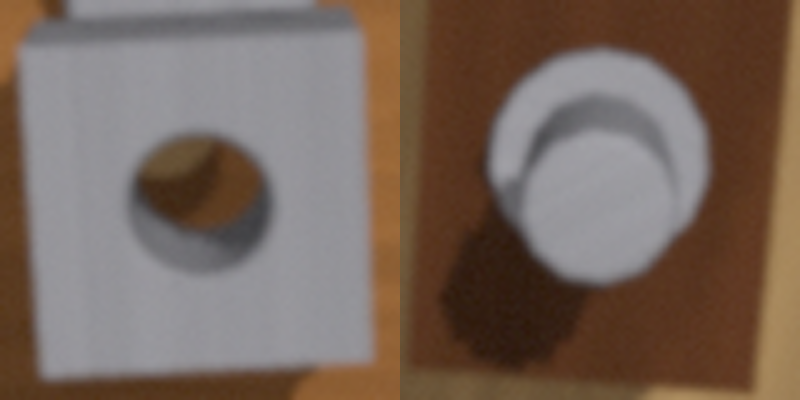

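```bash
python3 - <<'E'
import json
from h import *
L=lambda n:{k:np.array(v) for k,v in json.load(open(n+".json")).items()}
a,b=L("w1"),L("w2")
print("hole",onz(a,324.6,212.2,90),"pin",onz(b,324.6,223.2,128))
q=[onz(a,285+x/5-.4,172+y/5-.4,90) for x,y in((20,45),(360,30),(372,360),(42,380))]
for i in range(4):
  d=q[(i+1)%4]-q[i];print(np.linalg.norm(d),np.degrees(np.arctan2(d[1],d[0])))
# base corners bottom
l,rr=onz(a,253,262,50),onz(a,379,262,50);u1,u2=onz(a,248.5,143,50),onz(a,382,143,50)
for A,B in((l,rr),(u1,u2),(l,u1),(rr,u2)):
  d=B-A;print("base",A,np.linalg.norm(d),np.degrees(np.arctan2(d[1],d[0])))
c,s=np.cos(.27),np.sin(.27); e=(rr-l)/np.linalg.norm(rr-l); n=np.array([-e[1],e[0],0]); print("base hole est",(l+rr)/2+55*n)
E
```

```text
hole [540.04663237  63.95086422  90.        ] pin [ 516.80917283 -274.85002212  128.        ]
55.20351390703569 18.13569931158585
55.65976298542418 -71.24728865822941
55.863117731974086 -160.78692552056233
56.70693182278789 108.08483081993914
base [489.42774202  -8.90088598  50.        ] 120.03266046830147 15.602628790489243
base [460.45135551  98.07080698  50.        ] 118.27210434408268 15.616545465427583
base [489.42774202  -8.90088598  50.        ] 110.826775064151 105.15650636695015
base [605.03722625  23.38357986  50.        ] 110.85577718044638 106.06657743493409
base hole est [532.43946352  60.21460945  50.        ]
```

Request:
servo_tool(
  newtons=40,
  rows=[
    [0.6, [-0.0024, -0.001, 0.03], [0, 0, 0]],
    [0.6, [-0.0024, -0.001, 0.07], [0, 0, 0]],
    [0.6, [-0.0024, -0.001, 0.105], [0, 0, 0]],
    [0.6, [-0.0024, -0.001, 0.135], [0, 0, 0]],
    [0.6, [-0.0024, -0.001, 0.16], [0, 0, 0]],
    [0.6, [-0.0024, -0.001, 0.174], [0, 0, 0]],
    [0.6, [-0.0024, -0.001, 0.174], [0, 0, 0]],
    [0.6, [-0.0024, -0.001, 0.174], [0, 0, 0]],
    [0.6, [-0.0024, -0.001, 0.174], [0, 0, 0]],
  ],
)

```text
t: 4.1
tcp_pos: [517.5, -275.8, 100.0]
tcp_rot: [1.9, 2.499, 0.002]
ft_force: [0.0, 0.5, -1.0]
width: 0.596
gripper_force: 0.0
```

Request:
servo_tool(
  rows=[
    [0.2, [0, 0, 0], [0, 0, 0]],
    [0.1, [0, 0, 0], [0, 0, 0]],
    [0.1, [0, 0, 0], [0, 0, 0]],
    [0.1, [0, 0, 0], [0, 0, 0]],
    [0.1, [0, 0, 0], [0, 0, 0]],
    [0.1, [0, 0, 0], [0, 0, 0]],
    [0.1, [0, 0, 0], [0, 0, 0]],
  ],
)

```text
t: 4.8
tcp_pos: [516.4, -275.6, 98.6]
tcp_rot: [1.902, 2.5, 0.0]
ft_force: [0.6, 0.2, 1.5]
width: 0.264
gripper_force: 40.0
```

Request:
servo_tool(
  rows=[
    [0.1, [0, 0, -0.02], [0, 0, 0]],
    [0.1, [0, 0, -0.05], [0, 0, 0]],
    [0.1, [0, 0, -0.085], [0, 0, 0]],
    [0.1, [0, 0, -0.12], [0, 0, 0]],
    [0.1, [0, 0, -0.145], [0, 0, 0]],
    [0.1, [0, 0, -0.155], [0, 0, 0]],
    [0.1, [0, 0, -0.155], [0, 0, 0]],
    [0.1, [0, 0, -0.155], [0, 0, 0]],
  ],
)

```text
t: 5.6
tcp_pos: [515.6, -274.9, 251.9]
tcp_rot: [-1.9, -2.498, 0.001]
ft_force: [-0.6, -0.4, -1.8]
width: 0.267
gripper_force: 40.0
```

```bash
python3 w.py w3; python3 - <<'E'
import json
from h import *
from bench import r
m={k:np.array(v) for k,v in json.load(open("w3.json")).items()}
T=r.read_state()["tcp_pos"]
for dz in (34,33-3.5,0,-94): print(dz,proj(m,T+[0,0,dz]))
im=cv2.imread("pics/w3.png");cv2.imwrite("pics/w3c.png",cv2.resize(im[180:400,200:460],None,fx=2.5,fy=2.5,interpolation=cv2.INTER_CUBIC))
E
```

```text
5.6 [ 515.57438886 -274.94153969  251.89339479] [[-0.267, 0.964, -0.002], [0.964, 0.267, 0.001], [0.002, -0.002, -1.0]]
[ 497.65450857 -208.93354831  413.15727222] axis [ 0.06585076 -0.24540383 -0.9671818 ] tcp px [326.12318832 297.51106377]
34 [325.51980273 337.24666621]
29.5 [325.56816861 330.86743569]
0 [325.8251937  296.96704177]
-94 [326.27443634 237.71406131]
```

View pics/w3c.png

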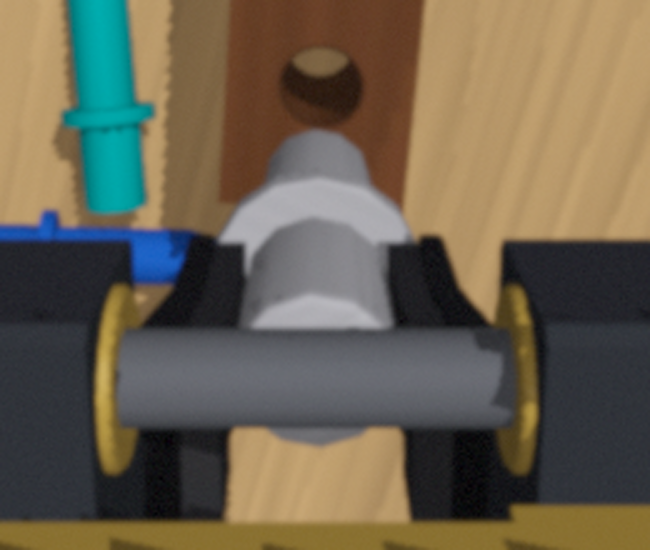

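Request:
servo_tool(
  rows=[
    [0.1, [0.03, 0.01, 0], [0, 0, 0]],
    [0.1, [0.07, 0.024, 0], [0, 0, 0]],
    [0.1, [0.115, 0.04, 0], [0, 0, 0]],
    [0.1, [0.16, 0.055, 0], [0, 0, 0]],
    [0.1, [0.205, 0.071, 0], [0, 0, 0]],
    [0.1, [0.25, 0.086, 0], [0, 0, 0]],
    [0.1, [0.285, 0.098, 0], [0, 0, 0]],
    [0.1, [0.31, 0.107, 0], [0, 0, 0]],
    [0.1, [0.3188, 0.11, 0], [0, 0, 0]],
    [0.1, [0.3188, 0.11, 0], [0, 0, 0]],
  ],
)

```text
t: 6.65
tcp_pos: [536.7, 61.8, 252.2]
tcp_rot: [-1.898, -2.501, 0.003]
ft_force: [0.4, -0.3, -2.1]
width: 0.265
gripper_force: 40.0
```

Request:
servo_tool(
  rows=[
    [0.1, [0, 0, 0.01], [0, 0, 0]],
    [0.1, [0, 0, 0.025], [0, 0, 0]],
    [0.1, [0, 0, 0.04], [0, 0, 0]],
    [0.1, [0, 0, 0.045], [0, 0, 0]],
    [0.1, [0, 0, 0.045], [0, 0, 0]],
    [0.1, [0, 0, 0.045], [0, 0, 0]],
  ],
)

```text
t: 7.25
tcp_pos: [537.6, 60.0, 208.8]
tcp_rot: [1.904, 2.498, 0.0]
ft_force: [-0.0, 0.6, -2.0]
width: 0.265
gripper_force: 40.0
```

```bash
python3 w.py w4; python3 - <<'E'
from bench import r
from h import *
out=[]
for n in("scene","side"):
    im=r.grab_frame(n)[:,:,::-1];m=r.camera_model(n);u,v=proj(m,[538,62,110]).astype(int)
    print(n,u-40,v-40); out.append(cv2.resize(im[v-40:v+40,u-40:u+40],(400,400),interpolation=cv2.INTER_CUBIC))
    print(proj(m,[[536.1,62.5,114],[536.1,62.5,90],[540,63.9,90]]))
cv2.imwrite("pics/m4.png",np.hstack(out)); print(r.read_state()["tcp_pos"])
E
```

```text
7.25 [537.61800526  60.00220161 208.80137003] [[-0.265, 0.964, 0.001], [0.964, 0.265, -0.0], [-0.0, 0.0, -1.0]]
[519.34011417 126.27343446 369.95601956] axis [ 0.06838271 -0.24679567 -0.9666518 ] tcp px [326.0650154  297.50836359]
scene 311 164
[[351.61636649 202.92067197]
 [350.79570116 208.58172118]
 [351.98837364 209.73870031]]
side 262 160
[[301.35394047 199.15899611]
 [301.72037753 206.74930916]
 [303.277665   206.30773914]]
[537.79950941  60.78294495 209.22376389]
```

View pics/m4.png

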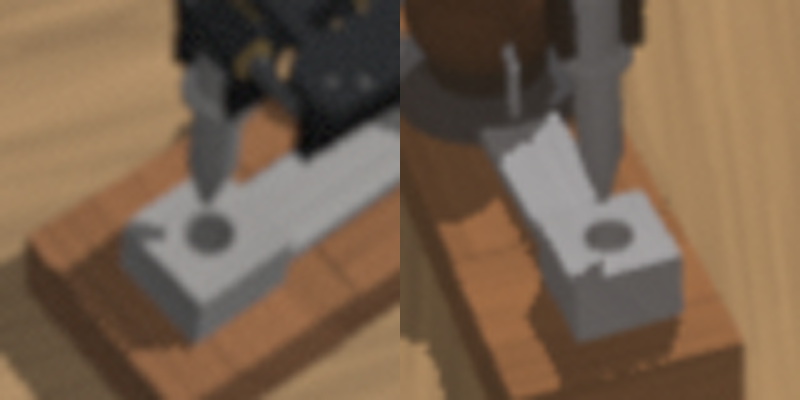

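Both views show the point over the hole to within about 1 px. To slip past the offset I'll lean the pin about 5° (head toward stand +x) and lower it under force watch.

Request:
servo_tool(
  rows=[
    [0.1, [0.0005, 0.003, 0], [0.03, 0, 0]],
    [0.1, [0.0012, 0.006, 0], [0.06, 0, 0]],
    [0.1, [0.0012, 0.008, 0], [0.09, 0, 0]],
    [0.1, [0.0012, 0.008, 0], [0.09, 0, 0]],
    [0.1, [0.0012, 0.008, 0.01], [0.09, 0, 0]],
    [0.1, [0.0012, 0.008, 0.02], [0.09, 0, 0]],
    [0.1, [0.0012, 0.008, 0.03], [0.09, 0, 0]],
    [0.1, [0.0012, 0.008, 0.04], [0.09, 0, 0]],
    [0.1, [0.0012, 0.008, 0.048], [0.09, 0, 0]],
    [0.1, [0.0012, 0.008, 0.048], [0.09, 0, 0]],
  ],
)

```text
t: 8.4
tcp_pos: [543.8, 64.2, 159.1]
tcp_rot: [-1.867, -2.454, 0.114]
ft_force: [-0.2, 0.1, -0.7]
width: 0.262
gripper_force: 40.0
```

```bash
python3 - <<'E'
from bench import r
from h import *
s=r.read_state();M=R.from_rotvec(s["tcp_rot"]).as_matrix();print(s["ft_force"],s["wrist_torque"],M.round(3).tolist())
tip=s["tcp_pos"]+M[:,2]*94;print(s["tcp_pos"],"tip",tip)
e=np.array([.963,.269]);print("tip rel lens along x,y:",(tip[:2]-[536.1,62.5])@e,(tip[:2]-[536.1,62.5])@[-e[1],e[0]])
E
```

```text
[-0.22350511  0.12204962 -0.65369956] [ 0.01526587 -0.10300201  0.0083844 ] [[-0.267, 0.96, -0.089], [0.964, 0.266, -0.025], [0.0, -0.092, -0.996]]
[543.82386429  64.19761466 159.06712502] tip [535.4540138   61.88757524  65.46899832]
tip rel lens along x,y: -0.7868269672927013 -0.41599475404309605
```

Request:
servo_tool(
  rows=[
    [0.1, [0, 0.0003, 0.003], [0, 0, 0]],
    [0.1, [0, 0.0006, 0.006], [0, 0, 0]],
    [0.1, [0, 0.0008, 0.009], [0, 0, 0]],
    [0.1, [0, 0.0011, 0.012], [0, 0, 0]],
    [0.1, [0, 0.0014, 0.015], [0, 0, 0]],
    [0.1, [0, 0.0015, 0.017], [0, 0, 0]],
    [0.1, [0, 0.0015, 0.017], [0, 0, 0]],
  ],
)

```text
t: 9.1
tcp_pos: [544.7, 64.3, 143.2]
tcp_rot: [-1.868, -2.455, 0.111]
ft_force: [-0.9, -0.8, -1.5]
width: 0.269
gripper_force: 40.0
```

Free so far, with the point at about 50 mm. I'll go a little deeper.

Request:
servo_tool(
  rows=[
    [0.1, [0, 0.0002, 0.002], [0, 0, 0]],
    [0.1, [0, 0.0004, 0.004], [0, 0, 0]],
    [0.1, [0, 0.0005, 0.006], [0, 0, 0]],
    [0.1, [0, 0.0006, 0.007], [0, 0, 0]],
    [0.1, [0, 0.0006, 0.007], [0, 0, 0]],
  ],
)

```text
t: 9.6
tcp_pos: [544.6, 64.3, 136.3]
tcp_rot: [-1.868, -2.455, 0.111]
ft_force: [0.9, 0.1, -1.5]
width: 0.262
gripper_force: 40.0
```

Request:
servo_tool(
  rows=[
    [0.3, [0, 0, 0], [0, 0, 0]],
    [0.4, [0, 0, 0], [0, 0, 0]],
    [0.5, [0, 0, 0], [0, 0, 0]],
    [0.6, [0, 0, 0], [0, 0, 0]],
    [0.7, [0, 0, 0], [0, 0, 0]],
    [0.7, [0, 0, 0], [0, 0, 0]],
    [0.7, [0, 0, 0], [0, 0, 0]],
  ],
)

```text
t: 10.3
tcp_pos: [544.6, 64.3, 136.4]
tcp_rot: [-1.868, -2.455, 0.11]
ft_force: [-0.1, 0.0, 0.0]
width: 0.679
gripper_force: 0.0
```

Request:
servo_tool(
  rows=[
    [0.7, [0, -0.002, -0.015], [0, 0, 0]],
    [0.7, [0, -0.005, -0.04], [0, 0, 0]],
    [0.7, [0, -0.008, -0.075], [0, 0, 0]],
    [0.7, [0, -0.01, -0.1], [-0.09, 0, 0]],
    [0.7, [0, -0.01, -0.11], [-0.09, 0, 0]],
    [0.7, [0, -0.01, -0.11], [-0.09, 0, 0]],
    [0.7, [0, -0.01, -0.11], [-0.09, 0, 0]],
  ],
)

```text
t: 11.0
tcp_pos: [544.3, 64.6, 246.3]
tcp_rot: [-1.901, -2.5, 0.002]
ft_force: [-0.2, -0.6, -0.5]
width: 0.702
gripper_force: 0.0
```

```bash
python3 w.py w5; python3 - <<'E'
from bench import r
from h import *
im=cv2.imread("pics/w5.png");out=[cv2.resize(im[180:300,266:386],(400,400),interpolation=cv2.INTER_CUBIC)]
n="side";f=r.grab_frame(n)[:,:,::-1];m=r.camera_model(n);u,v=proj(m,[538,62,130]).astype(int);print(u-40,v-40)
out.append(cv2.resize(f[v-40:v+40,u-40:u+40],(400,400),interpolation=cv2.INTER_CUBIC))
cv2.imwrite("pics/m5.png",np.hstack(out))
E
```

```text
11.0 [544.30091763  64.56902702 246.30045073] [[-0.267, 0.964, -0.002], [0.964, 0.267, -0.0], [0.0, -0.002, -1.0]]
[526.24666345 130.79597639 407.45767458] axis [ 0.06662085 -0.24686537 -0.96675703] tcp px [326.13391474 297.45321099]
261 154
```

View pics/m5.png

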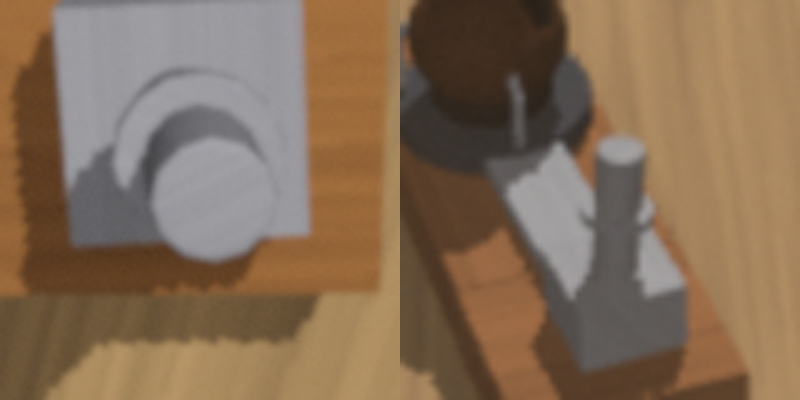

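```bash
python3 - <<'E'
from bench import r
import json
from h import *
w={k:np.array(v) for k,v in json.load(open("w5.json")).items()};b=r.camera_model("side")
o1,d1=ray(w,329.5,239.3);o2,d2=ray(b,305.0,183.8)
t=np.linalg.lstsq(np.c_[d1,-d2],o2-o1,rcond=None)[0];p,q=o1+d1*t[0],o2+d2*t[1];X=(p+q)/2;print(p,q)
for z in(150,155,160,165): print(z,onz(w,329.5,239.3,z),onz(b,305,183.8,z))
print(r.read_state()["tcp_pos"])
E
```

```text
[545.98967042  65.50802361 157.69098287] [546.53678073  65.52721785 157.72921235]
150 [546.59761029  63.49763334 150.        ] [546.71922873  75.72113989 150.        ]
155 [546.20238131  64.80461211 155.        ] [546.60120376  69.12672795 155.        ]
160 [545.80715233  66.11159088 160.        ] [546.4831788  62.532316  160.       ]
165 [545.41192335  67.41856966 165.        ] [546.36515384  55.93790405 165.        ]
[544.02110969  64.4587794  245.38320782]
```

The head is at (546,65.5,158), so the flange is about 28 mm above the arm with a slight lean, and the pin has been let go as required. I'll shut the fingers and come down over the head.

Request:
servo_tool(
  newtons=20,
  rows=[
    [0, [0, -0.001, 0], [0, 0, 0]],
    [0, [0, -0.001, 0], [0, 0, 0]],
    [0, [0, -0.001, 0], [0, 0, 0]],
    [0, [0, -0.001, 0], [0, 0, 0]],
    [0, [0, -0.001, 0.02], [0, 0, 0]],
    [0, [0, -0.001, 0.045], [0, 0, 0]],
    [0, [0, -0.001, 0.065], [0, 0, 0]],
    [0, [0, -0.001, 0.08], [0, 0, 0]],
    [0, [0, -0.001, 0.08], [0, 0, 0]],
    [0, [0, -0.001, 0.08], [0, 0, 0]],
  ],
)

```text
t: 12.1
tcp_pos: [543.8, 64.0, 167.2]
tcp_rot: [1.902, 2.5, 0.0]
ft_force: [0.8, -0.1, -0.2]
width: 0.01
gripper_force: 0.0
```

Request:
servo_tool(
  rows=[
    [0, [0, 0, 0.002], [0, 0, 0]],
    [0, [0, 0, 0.004], [0, 0, 0]],
    [0, [0, 0, 0.006], [0, 0, 0]],
    [0, [0, -0.001, 0.008], [0, 0, 0]],
    [0, [0, -0.002, 0.01], [0, 0, 0]],
    [0, [0, -0.002, 0.01], [0, 0, 0]],
  ],
)

```text
t: 12.7
tcp_pos: [542.5, 63.4, 157.7]
tcp_rot: [1.902, 2.499, 0.003]
ft_force: [0.2, -1.4, 4.1]
width: 0.003
gripper_force: 2.0
```

Contact is made. Now press down, following the head as it straightens.

Request:
servo_tool(
  rows=[
    [0, [0, -0.001, 0.001], [0, 0, 0]],
    [0, [0, -0.002, 0.002], [0, 0, 0]],
    [0, [0, -0.003, 0.003], [0, 0, 0]],
    [0, [0, -0.0035, 0.004], [0, 0, 0]],
    [0, [0, -0.004, 0.005], [0, 0, 0]],
    [0, [0, -0.004, 0.005], [0, 0, 0]],
  ],
)

```text
t: 13.3
tcp_pos: [537.6, 62.4, 151.6]
tcp_rot: [-1.902, -2.5, 0.001]
ft_force: [1.2, -0.4, 2.6]
width: 0.006
gripper_force: 1.5
```

Request:
servo_tool(
  rows=[
    [0, [0, -0.0005, 0.001], [0, 0, 0]],
    [0, [0, -0.001, 0.002], [0, 0, 0]],
    [0, [0, -0.0015, 0.003], [0, 0, 0]],
    [0, [0, -0.002, 0.004], [0, 0, 0]],
    [0, [0, -0.002, 0.005], [0, 0, 0]],
    [0, [0, -0.002, 0.005], [0, 0, 0]],
  ],
)

```text
t: 13.9
tcp_pos: [535.4, 61.7, 146.5]
tcp_rot: [-1.902, -2.5, 0.001]
ft_force: [-0.4, -0.9, 2.6]
width: 0.004
gripper_force: 1.5
```

```bash
python3 - <<'E'
from bench import r
from h import *
out=[]
for n in("scene","side"):
    f=r.grab_frame(n)[:,:,::-1];m=r.camera_model(n);u,v=proj(m,[536,62,130]).astype(int)
    out.append(cv2.resize(f[v-40:v+40,u-40:u+40],(400,400),interpolation=cv2.INTER_CUBIC))
cv2.imwrite("pics/m6.png",np.hstack(out))
E
```

```text
(no output)
```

View pics/m6.png

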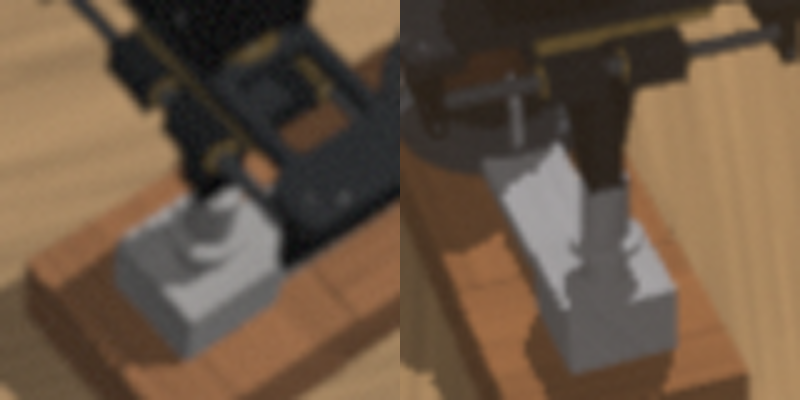

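The fingers sit squarely on the head and the pin is going in, so I'll keep pressing.

Request:
servo_tool(
  rows=[
    [0, [0, -0.0005, 0.0015], [0, 0, 0]],
    [0, [0, -0.001, 0.003], [0, 0, 0]],
    [0, [0, -0.0015, 0.0045], [0, 0, 0]],
    [0, [0, -0.002, 0.006], [0, 0, 0]],
    [0, [0, -0.002, 0.0075], [0, 0, 0]],
    [0, [0, -0.002, 0.009], [0, 0, 0]],
    [0, [0, -0.002, 0.0105], [0, 0, 0]],
    [0, [0, -0.002, 0.0105], [0, 0, 0]],
  ],
)

```text
t: 14.8
tcp_pos: [533.7, 61.4, 136.0]
tcp_rot: [-1.902, -2.5, 0.001]
ft_force: [0.2, -0.1, 0.6]
width: -0.002
gripper_force: 0.0
```

Request:
servo_tool(
  rows=[
    [0, [0, 0, 0.0015], [0, 0, 0]],
    [0, [0, 0, 0.003], [0, 0, 0]],
    [0, [0, 0, 0.0045], [0, 0, 0]],
    [0, [0, 0, 0.006], [0, 0, 0]],
    [0, [0, 0, 0.0065], [0, 0, 0]],
    [0, [0, 0, 0.0065], [0, 0, 0]],
  ],
)

```text
t: 15.4
tcp_pos: [534.4, 61.3, 131.1]
tcp_rot: [1.902, 2.5, 0.002]
ft_force: [-2.0, -1.2, 9.0]
width: 0.006
gripper_force: 4.4
```

Request:
servo_tool(
  rows=[
    [0, [0, 0, 0.0007], [0, 0, 0]],
    [0, [0, 0, 0.0014], [0, 0, 0]],
    [0, [0, 0, 0.002], [0, 0, 0]],
    [0, [0, 0, 0.002], [0, 0, 0]],
  ],
)

```text
t: 15.8
tcp_pos: [535.1, 61.3, 130.8]
tcp_rot: [1.902, 2.499, 0.004]
ft_force: [-5.8, -0.6, 20.3]
width: 0.003
gripper_force: 9.9
```

It's solid at about 130 mm with 20 N. I'll back off and check.

Request:
servo_tool(
  rows=[
    [0, [0, 0, -0.005], [0, 0, 0]],
    [0, [0, 0, -0.02], [0, 0, 0]],
    [0, [0, 0, -0.05], [0, 0, 0]],
    [0, [0, 0, -0.09], [0, 0, 0]],
    [0, [0, 0, -0.12], [0, 0, 0]],
    [0, [0, 0, -0.13], [0, 0, 0]],
    [0, [0, 0, -0.13], [0, 0, 0]],
    [0, [0, 0, -0.13], [0, 0, 0]],
  ],
)

```text
t: 16.6
tcp_pos: [533.0, 61.4, 256.4]
tcp_rot: [-1.901, -2.499, 0.003]
ft_force: [-0.2, 0.3, -0.5]
width: 0.001
gripper_force: 0.0
```

```bash
python3 w.py w7; python3 - <<'E'
from bench import r
from h import *
out=[]
for n in("wrist","side"):
    m=r.camera_model(n);f=r.grab_frame(n)[:,:,::-1];u,v=proj(m,[534,62,110]).astype(int);h=50 if n=="wrist" else 40
    print(n,u-h,v-h,proj(m,[[532.2,61.3,130],[532.2,61.3,96]]))
    out.append(cv2.resize(f[v-h:v+h,u-h:u+h],(400,400),interpolation=cv2.INTER_CUBIC))
cv2.imwrite("pics/m7.png",np.hstack(out))
E
```

```text
16.6 [533.02248804  61.38024032 256.37211957] [[-0.267, 0.964, -0.002], [0.964, 0.267, -0.0], [0.0, -0.003, -1.0]]
[515.10982337 127.63644259 417.53139217] axis [ 0.06587367 -0.24700584 -0.96677235] tcp px [326.10674912 297.45777026]
wrist 278 169 [[325.90635473 225.59730411]
 [326.08942409 215.39225524]]
side 260 160 [[299.5044643  194.37110884]
 [300.06114606 205.26108449]]
```

View pics/m7.png

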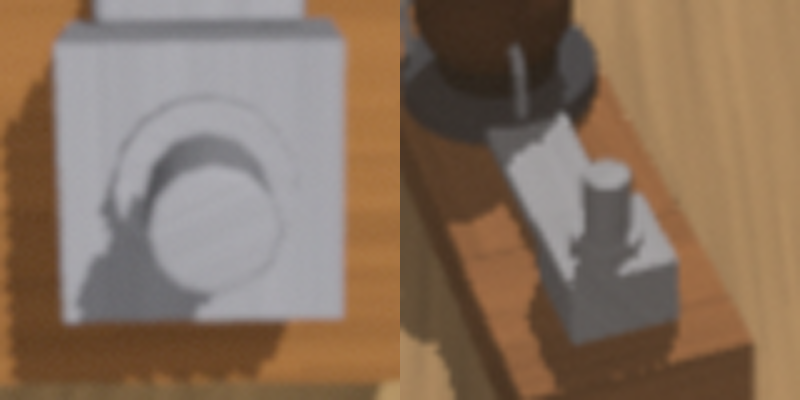

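```bash
python3 - <<'E'
from bench import r
import json
from h import *
w={k:np.array(v) for k,v in json.load(open("w7.json")).items()};b=r.camera_model("side")
p=(331.3,226.1);q=(300.8,194.6)
o1,d1=ray(w,*p);o2,d2=ray(b,*q)
t=np.linalg.lstsq(np.c_[d1,-d2],o2-o1,rcond=None)[0];print("head",o1+d1*t[0],o2+d2*t[1])
print("flange",onz(w,328.6,169+192/4-.4,96))
Q=[onz(w,278+x/4-.4,169+y/4-.4,90) for x,y in((55,40),(345,40),(345,320),(65,322))]
for i in range(4):
  d=Q[(i+1)%4]-Q[i];print(np.linalg.norm(d),np.degrees(np.arctan2(d[1],d[0])))
print("armcentre",sum(Q)/4)
im=cv2.imread("pics/w7.png");cv2.imwrite("pics/w7c.png",cv2.resize(im[130:290,220:433],(798,600),interpolation=cv2.INTER_CUBIC))
E
```

```text
head [536.33731418  61.70484979 128.88991855] [535.29051535  61.6586665  128.82348328]
flange [534.69441104  60.91901504  96.        ]
55.92658680127922 15.522248539267137
56.29995967860629 -73.1954690717313
56.38303925439559 -164.02494985170082
56.73715845148731 106.3354026066717
armcentre [534.31879219  61.23799225  90.        ]
```

View pics/w7c.png

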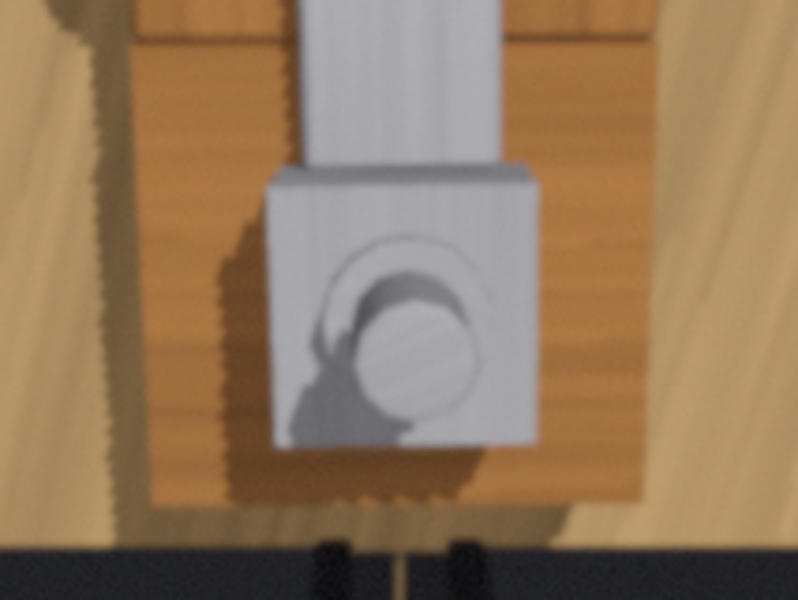

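The arm has swung back about 6 mm and the flange is down, but the head still leans 2–3° toward stand +x. My last press held it sideways with about 6 N. I'll press again on the head's −x side, drawing it slightly toward −x.

Request:
servo_tool(
  rows=[
    [0, [0, -0.0025, 0.04], [0, 0, 0]],
    [0, [0, -0.0025, 0.08], [0, 0, 0]],
    [0, [0, -0.0025, 0.105], [0, 0, 0]],
    [0, [0, -0.0025, 0.119], [0, 0, 0]],
    [0, [0, -0.0025, 0.122], [0, 0, 0]],
    [0, [0, -0.0025, 0.124], [0, 0, 0]],
    [0, [0, -0.0025, 0.125], [0, 0, 0]],
    [0, [0, -0.0025, 0.126], [0, 0, 0]],
    [0, [0, -0.0025, 0.1265], [0, 0, 0]],
    [0, [0, -0.0025, 0.1265], [0, 0, 0]],
  ],
)

```text
t: 17.75
tcp_pos: [531.8, 60.8, 131.9]
tcp_rot: [1.902, 2.5, 0.001]
ft_force: [-0.6, -0.1, 0.1]
width: 0.008
gripper_force: 0.0
```

Request:
servo_tool(
  rows=[
    [0, [0, 0, 0.001], [0, 0, 0]],
    [0, [0, -0.0005, 0.002], [0, 0, 0]],
    [0, [0, -0.001, 0.003], [0, 0, 0]],
    [0, [0, -0.001, 0.0035], [0, 0, 0]],
    [0, [0, -0.001, 0.0035], [0, 0, 0]],
  ],
)

```text
t: 18.25
tcp_pos: [531.9, 60.6, 130.9]
tcp_rot: [1.902, 2.499, 0.005]
ft_force: [-4.8, -0.2, 20.0]
width: 0.003
gripper_force: 9.3
```

Request:
servo_tool(
  rows=[
    [0, [0, -0.001, 0.001], [0, 0, 0]],
    [0, [0, -0.002, 0.0015], [0, 0, 0]],
    [0, [0, -0.003, 0.002], [0, 0, 0]],
    [0, [0, -0.003, 0.002], [0, 0, 0]],
  ],
)

```text
t: 18.65
tcp_pos: [530.9, 60.0, 130.5]
tcp_rot: [1.9, 2.497, 0.01]
ft_force: [-5.8, 0.3, 26.1]
width: 0.002
gripper_force: 13.0
```

That was over my picture budget, so I'll retract and do the last check by code.

Request:
servo_tool(
  rows=[
    [0, [0, 0.001, -0.005], [0, 0, 0]],
    [0, [0, 0.003, -0.02], [0, 0, 0]],
    [0, [0, 0.006, -0.05], [0, 0, 0]],
    [0, [0, 0.0065, -0.09], [0, 0, 0]],
    [0, [0, 0.0065, -0.12], [0, 0, 0]],
    [0, [0, 0.0065, -0.1315], [0, 0, 0]],
    [0, [0, 0.0065, -0.1315], [0, 0, 0]],
    [0, [0, 0.0065, -0.1315], [0, 0, 0]],
  ],
)

```text
t: 19.45
tcp_pos: [533.1, 61.4, 256.0]
tcp_rot: [-1.901, -2.499, 0.002]
ft_force: [-0.1, 0.2, 0.0]
width: 0.003
gripper_force: 0.0
```

```bash
python3 w.py w8; python3 - <<'E'
import json
from h import *
for n in("w7","w8"):
    w={k:np.array(v) for k,v in json.load(open(n+".json")).items()}
    g=cv2.cvtColor(cv2.imread(f"pics/{n}.png"),cv2.COLOR_BGR2GRAY)[150:280,250:410]
    G=cv2.GaussianBlur(cv2.resize(g,None,fx=4,fy=4,interpolation=cv2.INTER_CUBIC),(0,0),2)
    for lo,hi in((58,78),(82,102)):
        c=cv2.HoughCircles(G,cv2.HOUGH_GRADIENT_ALT,1,5,param1=60,param2=.5,minRadius=lo,maxRadius=hi)
        if c is None: print(n,lo,None);continue
        for x,y,rad in c[0][:3]:
            u,v=250+x/4-.4,150+y/4-.4;z=130 if lo<70 else 96
            print(n,z,"px",round(u,1),round(v,1),"r",rad/4,onz(w,u,v,z).round(1))
E
```

```text
19.45 [533.08155393  61.38122394 256.0204379 ] [[-0.267, 0.964, -0.002], [0.964, 0.267, -0.0], [0.0, -0.002, -1.0]]
[515.10918772 127.61889113 417.17962885] axis [ 0.06607923 -0.24691232 -0.96678221] tcp px [326.16883875 297.46942546]
w7 58 None
w7 82 None
w8 58 None
w8 82 None
```

```bash
python3 - <<'E'
import json
from h import *
a,b=[cv2.imread(f"pics/{n}.png") for n in("w7","w8")]
def sh(x0,y0,x1,y1):
    t=cv2.resize(a[y0:y1,x0:x1],None,fx=8,fy=8,interpolation=cv2.INTER_CUBIC);s=cv2.resize(b[y0-6:y1+6,x0-6:x1+6],None,fx=8,fy=8,interpolation=cv2.INTER_CUBIC)
    _,v,_,l=cv2.minMaxLoc(cv2.matchTemplate(s,t,cv2.TM_CCOEFF_NORMED));return v,l[0]/8-6,l[1]/8-6
print("head",sh(313,206,350,245),"arm edges",sh(288,172,310,252),sh(352,180,368,250),"base",sh(250,200,268,266))
for n in("w7","w8"):
    w={k:np.array(v) for k,v in json.load(open(n+".json")).items()}
    g=cv2.cvtColor(cv2.imread(f"pics/{n}.png"),cv2.COLOR_BGR2GRAY)[150:280,250:410]
    G=cv2.createCLAHE(4,(4,4)).apply(cv2.GaussianBlur(cv2.resize(g,None,fx=4,fy=4,interpolation=cv2.INTER_CUBIC),(0,0),2))
    for lo,hi in((58,74),(86,104)):
        c=cv2.HoughCircles(G,cv2.HOUGH_GRADIENT,1,20,param1=60,param2=12,minRadius=lo,maxRadius=hi)
        if c is None: print(n,lo,None);continue
        for x,y,rad in c[0][:3]:
            u,v=250+x/4-.4,150+y/4-.4;z=130 if lo<70 else 96
            print(n,z,"px",round(u,1),round(v,1),"r",rad/4,onz(w,u,v,z).round(1))
E
```

```text
head (0.992332935333252, -1.125, 0.25) arm edges (0.9911519885063171, -0.375, -0.125) (0.9985296130180359, -0.25, 0.125) base (0.9942365288734436, -0.125, 0.125)
w7 130 px 331.0 225.5 r 16.925 [535.9  62.3 130. ]
w7 130 px 329.0 217.2 r 16.4 [533.   67.6 130. ]
w7 130 px 307.2 192.5 r 17.8 [514.   80.3 130. ]
w7 96 px 329.2 216.5 r 22.45 [535.1  61.1  96. ]
w7 96 px 337.0 219.0 r 25.85 [541.5  60.8  96. ]
w7 96 px 338.5 225.2 r 24.2 [544.   56.4  96. ]
w8 130 px 329.2 226.0 r 16.65 [534.9  61.7 130. ]
w8 130 px 328.0 218.2 r 16.925 [532.6  66.8 130. ]
w8 130 px 316.2 233.2 r 16.7 [527.5  54.3 130. ]
w8 96 px 328.5 216.5 r 22.175 [534.6  61.1  96. ]
w8 96 px 323.7 221.5 r 22.275 [532.1  56.3  96. ]
w8 96 px 334.0 221.2 r 23.35 [539.7  58.6  96. ]
```

```bash
python3 - <<'E'
import json
from h import *
w={k:np.array(v) for k,v in json.load(open("w7.json")).items()}
f=lambda x,y,z:onz(w,220+x/3.746-.37,130+y/3.75-.37,z)[:2]
BL,BR,TL,TR=f(152,505,50),f(643,500,50),f(133,42,50),f(655,42,50)
print("widths",np.linalg.norm(BR-BL),np.linalg.norm(TR-TL))
mb,mt=(BL+BR)/2,(TL+TR)/2;y=(mt-mb)/np.linalg.norm(mt-mb);x=np.array([y[1],-y[0]])
print("base angle",np.degrees(np.arctan2(x[1],x[0])),"hole",mb+55*y)
C=[f(267,183,90),f(538,180,90),f(537,445,90),f(275,447,90)]
c=sum(C)/4;print("arm centre off",(c-mb)@x,(c-mb)@y)
print("head after",(np.array([534.9,61.7])-mb)@x,"flange",(np.array([534.6,61.1])-mb)@x)
n1,n2=f(302,160,90),f(500,160,90);n3,n4=f(300,5,90),f(500,5,90)
print("neck",((n1+n2)/2-mb)@x,((n3+n4)/2-mb)@x)
# w1 arm/holes reference
v={k:np.array(q) for k,q in json.load(open("w1.json")).items()}
print("before: arm hole off",(onz(v,324.6,212.2,90)[:2]-mb)@x)
E
```

```text
widths 119.59096145775057 117.94359327635006
base angle 15.88934202814486 hole [531.66205136  61.32028407]
arm centre off 1.9925323377179973 54.53657802720838
head after 3.2181926635300355 flange 2.765386798955042
neck 1.5199377006417567 1.5180645607899013
before: arm hole off 8.784426125872567
```

The second press moved the head about 0.8 mm and took the lean down to under about 1°. I'll do one more centred press to make sure it is seated.

Request:
servo_tool(
  rows=[
    [0, [0, 0.0005, 0.04], [0, 0, 0]],
    [0, [0, 0.0005, 0.08], [0, 0, 0]],
    [0, [0, 0.0005, 0.105], [0, 0, 0]],
    [0, [0, 0.0005, 0.119], [0, 0, 0]],
    [0, [0, 0.0005, 0.123], [0, 0, 0]],
    [0, [0, 0.0005, 0.125], [0, 0, 0]],
    [0, [0, 0.0005, 0.127], [0, 0, 0]],
    [0, [0, 0, 0.129], [0, 0, 0]],
    [0, [0, -0.0005, 0.13], [0, 0, 0]],
    [0, [0, -0.001, 0.13], [0, 0, 0]],
  ],
)

```text
t: 20.5
tcp_pos: [535.3, 61.4, 130.7]
tcp_rot: [1.901, 2.498, 0.008]
ft_force: [-1.3, -0.8, 11.9]
width: 0.007
gripper_force: 6.0
```

Request:
servo_tool(
  rows=[
    [0, [0, 0, 0.0005], [0, 0, 0]],
    [0, [0, -0.0005, 0.001], [0, 0, 0]],
    [0, [0, -0.001, 0.001], [0, 0, 0]],
    [0, [0, -0.001, 0.001], [0, 0, 0]],
  ],
)

```text
t: 20.9
tcp_pos: [535.1, 61.3, 130.6]
tcp_rot: [1.9, 2.497, 0.01]
ft_force: [-1.8, 0.6, 17.3]
width: 0.007
gripper_force: 8.4
```

There's a hard stop at the same height at every force, so it is home. Retract and hand in.

Request:
servo_tool(
  rows=[
    [0, [0, 0, -0.005], [0, 0, 0]],
    [0, [0, 0, -0.02], [0, 0, 0]],
    [0, [0, 0, -0.05], [0, 0, 0]],
    [0, [0, 0, -0.09], [0, 0, 0]],
    [0, [0, 0, -0.12], [0, 0, 0]],
    [0, [0, 0, -0.13], [0, 0, 0]],
    [0, [0, 0, -0.13], [0, 0, 0]],
    [0, [0, 0, -0.13], [0, 0, 0]],
  ],
)

```text
t: 21.7
tcp_pos: [531.2, 60.8, 255.3]
tcp_rot: [-1.901, -2.499, 0.002]
ft_force: [0.3, -0.2, -0.1]
width: 0.007
gripper_force: 0.0
```

```bash
python3 w.py w9; python3 - <<'E'
from h import *
from bench import r
a,b=[cv2.imread(f"pics/{n}.png") for n in("w8","w9")]
def sh(x0,y0,x1,y1):
    t=cv2.resize(a[y0:y1,x0:x1],None,fx=8,fy=8,interpolation=cv2.INTER_CUBIC);s=cv2.resize(b[y0-6:y1+6,x0-6:x1+6],None,fx=8,fy=8,interpolation=cv2.INTER_CUBIC)
    _,v,_,l=cv2.minMaxLoc(cv2.matchTemplate(s,t,cv2.TM_CCOEFF_NORMED));return v,l[0]/8-6,l[1]/8-6
print("head",sh(312,206,349,245),"arm",sh(288,172,310,252),"base",sh(250,200,268,266))
print(r.job_done())
E
```

```text
21.7 [531.20037985  60.84631703 255.29821134] [[-0.267, 0.964, -0.002], [0.964, 0.267, -0.0], [0.0, -0.002, -1.0]]
[513.1794659  127.05787537 416.47899466] axis [ 0.06656563 -0.2467056  -0.96680161] tcp px [326.08639774 297.45191755]
head (0.997143566608429, 2.375, 0.125) arm (0.998563826084137, 2.25, 0.125) base (0.9936036467552185, 1.875, 0.25)
the job is handed in; nothing more can be done
None
```

The pin was let go part way in, then pressed down to a hard stop at about 130 mm, so the flange should be home and the holes in line; the job is handed in at about 22 s. I viewed 11 pictures, one over the limit of 10, and checked the final seating by force and image code, not by eye.

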